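# Bleed the cup sealer's air reservoir

## Task

Let the air out of the cup sealer's small reservoir before cleaning: unscrew the tiny knurled lock nut of its bleed valve by a good half turn and let go of it, then press the freed valve tip straight down with the fingers, gently, until the sprung plug inside gives way, and keep it open for a second. Release the valve so that the tip springs back, leave the nut unscrewed, press with light force only so as not to bend the tip, and do not disturb the things lying around.

Things in the scene. Friction and masses are not known exactly. Their poses are not given: they have to be found in the camera images.
- reservoir: aluminium air tank fixed to the bench: a cylinder of diameter 90 mm and length 250 mm lying along its own y axis, 60 mm up, on two black saddles, crown at z = 105 mm; a pressure gauge (diameter 52 mm, top at z = 102 mm) stands at its -y end. Origin on the bench under the middle of the tank. Two brass fittings stand on the crown, 110 mm apart: the bleed valve and a blind hexagonal plug (20 mm across, top only 30 mm above the crown, no pin); which is which changes.
- nut_mid (a point): the centre (on the axis, half-way up) of the brass knurled lock nut of the bleed valve: diameter 18 mm, height 12 mm, axis vertical. It sits on a brass stem of diameter 13 mm and height 32 mm, on a boss of diameter 28 mm and height 10 mm on the tank crown. The underside of the tight nut lies on the stem's top, 42 mm above the crown, so its centre is 48 mm above the crown and 38 mm above the top of the boss. The point turns, rises and sinks with the nut.
- tip: origin at the centre of the flat top of the steel valve tip, a pin of diameter 8 mm standing up through the nut, 18 mm above the top of the tight nut (at full unscrewing still 9 mm above). It is pressed straight down, by at most 10 mm; a weak spring (1.2 N, growing 0.1 N per mm) brings it back up.
- valve: the whole bleed valve with nut and tip; origin on its axis at the tank's crown, 104 mm above the bench; fixed to the reservoir
- nut (a joint): turn of the lock nut in rad: 0 screwed tight on the stem, growing as it is unscrewed (counter-clockwise from above), stop at 4.5. It starts between 0 and 0.35; unscrewed enough from 3.0. The nut rides on the pin: each rad lifts it 1.9 mm along the pin, 12 mm a turn (quick thread), against about 0.06 to 0.1 N m of friction; it stays where it is left. If held from rising while turned, it draws the pin down instead. The pin can go down only until the nut meets the stem.
- plug (a joint): how far the sprung plug inside the valve (not visible) is pushed open, m: 0 shut, 0.0018 fully open (hard stop). The pin first moves almost freely by 0.3 to 4.5 mm (unknown, different each time), then meets the plug, which starts to give at 2 N and takes 1 N more per mm; open enough from 0.0010, which takes about 4 to 4.7 N on the tip in all (about 5.5 N at the stop). More than 10 N on the tip bends it.
- wrench_grip (a point): handle of a loose open-ended wrench, 150 mm long, lying in front of the reservoir: leave alone
- sparecap_center (a point): loose black cap, diameter 22 mm, height 16 mm, behind the reservoir; the point is its centre: leave alone
- cup: loose empty clear cup, diameter 96 mm, height 55 mm, open upward, behind the reservoir; origin at its underside: leave alone

How it is judged:
By the outcome, as a careful person would: the job done as asked, in the order asked, and still so for the second after the job is handed in, with the robot touching nothing.
It also fails if it takes over 64 s, if anything falls off the work surface, if the arm or the gripper's body presses on something with over 40 N, if the wrist force passes 120 N, or if a joint passes its speed limit or range.

## Robot

A 6-joint arm with a two-finger parallel gripper is mounted at the origin on the work surface. World frame = base frame: x ahead of the robot, y to its left, z up, the work surface at z = 0. Lengths are in m, angles in rad, forces in N, time in s.
With the tool pointing down it reaches from about 0.35 to 0.85 m from the base axis. Payload 8.1 kg.
Tool frame: the origin (TCP) lies at the very end of the fingers, on their centre line; the grasp point (between the pads) lies 19 mm behind it (robot.pinch_z is the distance from the TCP to the grasp point, in m); x points along the fingers, z is the direction in which the jaws open and shut, and the axes are right-handed (so a half turn about x gives the same grasp; the last joint's range is limited). The gripper opens to 93 mm and grips with 3 to 60 N. Pads are 15 mm wide; open, the fingers measure 128 mm over their backs; the gripper's body (75 mm by 188 mm) begins 65 mm behind the grasp point.
Start: joints at [1.221, 0.13, 1.488, -0, 1.523, -0.085], TCP at [0.157, 0.579, 0.219] pointing down, gripper open.
Joint ranges: [-2.96, 2.96], [-0.89, 2.26], [0.02, 2.5], [-1.34, 4.48], [0, 2.73], [-2.66, 2.66]. Speed limits (rad/s): [2.39, 2.39, 2.79, 3.14, 3.14, 3.14].

## Interface

Orientations are given as a rotation vector (axis times angle).
In Python, from plant import robot, optics, ticket gives the robot as it stands.
- The arm moves only by the tool jog_arm, never from a script. Its argument "targets" is a list of rows, each a list of 7 numbers: the shift along the tool's x, y, z in cm, then the turn, a rotation vector about the tool's x, y, z in degrees, then the closure, from 0 (fully open) to 1 (shut). In form: [[dx, dy, dz, ax, ay, az, grip], ...]. A call has 1 to 5 rows; each row is the pose to reach, as a shift and turn from the pose measured when the call began, along the tool's axes at that moment; what a row does not reach only later rows make up. A row lasts 1/8 s, in which the tool goes at most 62.5 mm and 10.7 degrees, less where a joint would pass 70% of its speed; a pose out of reach is approached as far as the arm can. A call with a gripper value outside its range is refused whole. The fingers move at their own pace and stop on an object; "squeeze" is the grip in N (left out, the last holds). Time passes only in rows, so rows that repeat a pose let the fingers close. It gives the time, the measured TCP pose, the force and the opening at its end, in the units of the state.
- robot.read_state(): the state, without advancing time (a new reading comes with each control period).
- optics.read_camera(name): name is "scene" or "top"; returns a dict with "frame" (400x640x3 uint8, red, green, blue), "vertical_fov" (degrees; the focal length in pixels is half the picture's height over the tangent of half this angle, whatever the lens; pixels are square), "cx", "cy" (the principal point, pixels), "R" (3x3) and "t" (3): a world point X has camera coordinates R X + t. Camera axes: x right, y down, z forward; pixel columns grow to the right and rows downward; lengths in m; the calibration is good to about 2 mm. A picture is of the moment at which its call begins. There is no depth.
- ticket.close_job(): hands the job in, once; it reports no verdict.
The state is a dict: "t": time; "q": joint angles; "dq": joint speeds; "joint_torque": joint torques, N m; "tool_pos": TCP position; "orientation": TCP orientation; "force": force on the tool from outside, world axes, zero at the start; "wrist_torque": the same for the moment, N m; "opening": finger opening in m.
Only numpy, scipy, OpenCV 4.12 (cv2) and the standard library are available. Lean on these libraries where they do the work, as an engineer would, in place of code of your own. Each camera call takes 0.05 s, during which the arm holds its last target.

## Working session

There is one attempt and no reset: what is moved stays moved. The work goes in short steps, Python scripts to look and compute and a tool call to move; the robot and the scene stay as the last step left them, time stands still between calls to the robot, and variables do not carry over. Pictures are saved under pics/ and viewed, and the job is handed in when it is done.

Besides the shell and the picture viewer there is one more tool, called after "Call:" as name(argument=value, ...), one argument or row to a line, values as JSON. jog_arm: Moves the arm, as the interface text tells. Its arguments: {"type":"object","properties":{"targets":{"type":"array"},"squeeze":{"type":"number"}},"required":["targets"]}

```bash
ls; mkdir -p pics
python3 - <<'E'
from plant import robot, optics
import cv2
s=robot.read_state(); print({k:s[k] for k in ('t','tool_pos','orientation','opening','force')})
for n in ("scene","top"):
    c=optics.read_camera(n); cv2.imwrite(f"pics/{n}0.png",c["frame"][:,:,::-1]); print(n,c["vertical_fov"],c["cx"],c["cy"],c["R"],c["t"])
print(robot.pinch_z)
E
```

```text
pics
{'t': 0.0, 'tool_pos': array([0.15679468, 0.57858152, 0.21763803]), 'orientation': array([-1.01297747,  1.32442595,  1.01138202]), 'opening': 0.09322804054397212, 'force': array([ 0.49596295, -0.27153496, -1.46680198])}
scene 46.18590414368514 317.86445081200003 196.8861778248315 [[-0.72956495  0.68371788 -0.01627434]
 [ 0.53659296  0.55749654 -0.63345529]
 [-0.42403182 -0.47087947 -0.77360814]] [ 0.4100365  -0.2599811   1.01852236]
top 48.252667891497836 327.8977989339356 198.37908974422425 [[ 0.01567956 -0.99986556 -0.00479678]
 [-0.99659784 -0.01523974 -0.0809969 ]
 [ 0.08091291  0.00605045 -0.99670281]] [0.00773798 0.60542177 0.79680075]
0.0188
```

View pics/scene0.png

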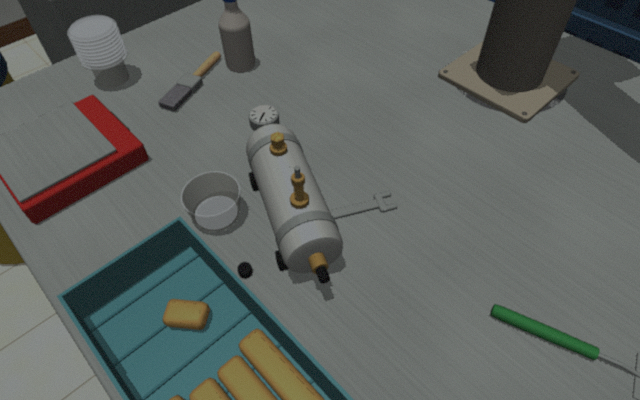

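View pics/top0.png

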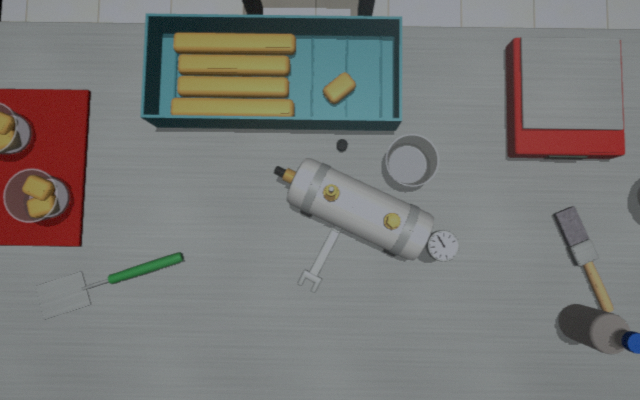

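Run:
```python
import cv2,numpy as np
a=cv2.imread("pics/scene0.png")[155:225,260:340]; b=cv2.imread("pics/top0.png")[160:230,295:375]
f=lambda i:cv2.resize(i,None,fx=8,fy=8,interpolation=cv2.INTER_CUBIC)
cv2.imwrite("pics/crA.png",f(a));cv2.imwrite("pics/crB.png",f(b))
```

```text
(no output)
```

View pics/crA.png

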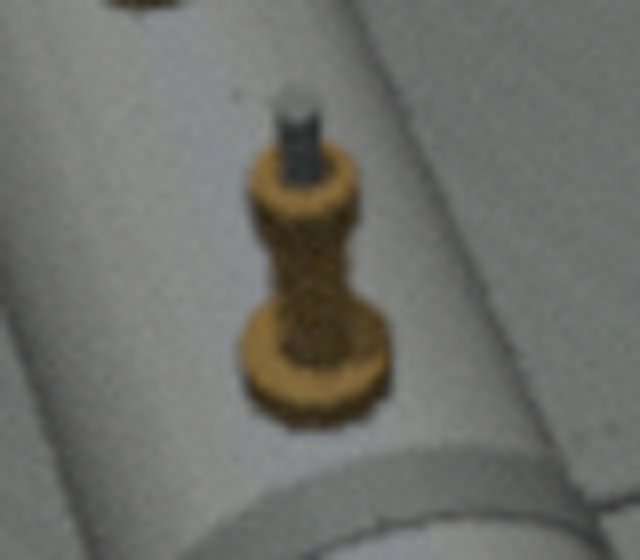

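View pics/crB.png

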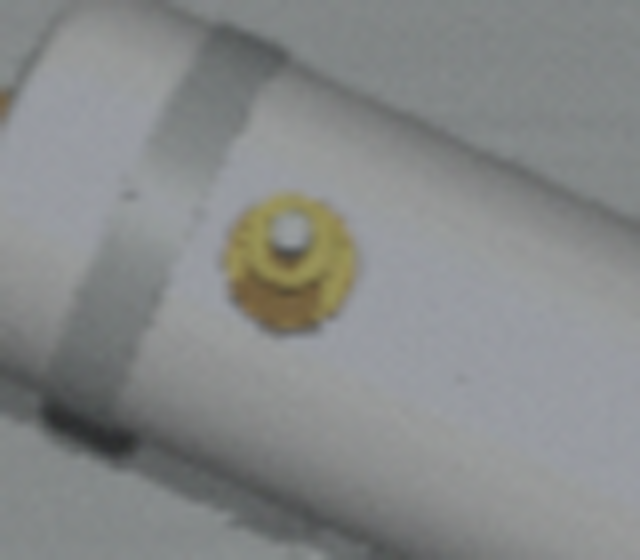

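```bash
cat > h.py <<'E'
import numpy as np,cv2
from plant import robot,optics
from scipy.spatial.transform import Rotation as Rn
C={}
def cam(n):
    c=optics.read_camera(n); f=200/np.tan(np.radians(c["vertical_fov"]/2)); c["f"]=f; return c
def ray(c,p):
    d=c["R"].T@np.array([(p[0]-c["cx"])/c["f"],(p[1]-c["cy"])/c["f"],1]); o=-c["R"].T@c["t"]; return o,d
def atz(c,p,z):
    o,d=ray(c,p); return o+d*(z-o[2])/d[2]
def proj(c,X):
    x=c["R"]@np.array(X)+c["t"]; return np.array([c["cx"],c["cy"]])+c["f"]*x[:2]/x[2]
def tri(cs,ps):
    A=np.zeros((3,3));b=np.zeros(3)
    for c,p in zip(cs,ps):
        o,d=ray(c,p); d=d/np.linalg.norm(d); M=np.eye(3)-np.outer(d,d); A+=M;b+=M@o
    return np.linalg.solve(A,b)
E
python3 - <<'E'
from h import *
s,t=cam("scene"),cam("top")
X=tri([s,t],[(296.7,167.4),(330.9,188.4)]);print(X,proj(s,X),proj(t,X))
print(atz(s,(296.7,167.4),.176),atz(t,(330.9,188.4),.176))
print("nuttop",atz(s,(297.4,177.3),.158),atz(t,(330.9,191.),.158))
for b in [(.0)]: pass
# tank axis: plug top center at z .134 in top (392.5,220)
print("plug",atz(t,(392.5,220.5),.134))
st=robot.read_state();R=Rn.from_rotvec(st["orientation"]).as_matrix();print(R, st["tool_pos"],st["q"])
E
```

```text
[0.60786369 0.01203689 0.17648717] [296.57027637 167.39489917] [330.82118924 188.48234196]
[0.60746423 0.01180603 0.176     ] [0.60804025 0.01192035 0.176     ]
nuttop [0.60841195 0.01291071 0.158     ] [0.60588066 0.01185338 0.158     ]
plug [ 0.56271725 -0.08655437  0.134     ]
[[-3.79415500e-04 -9.65139923e-01  2.61734189e-01]
 [-1.02576763e-03  2.61734446e-01  9.65139383e-01]
 [-9.99999402e-01  9.77103825e-05 -1.08931540e-03]] [0.15688812 0.57878606 0.21799428] [ 1.22060614e+00  1.30881412e-01  1.48884271e+00  4.47621048e-06
  1.52296221e+00 -8.53715985e-02]
```

Call:
jog_arm(
  targets=[
    [-1,-4,-3,10,0,0,0.5],
    [-2,-8,-6,20,0,0,0.5],
    [-3,-12,-9,30,0,0,0.5],
    [-3,-16,-12,40,0,0,0.5],
    [-3,-20,-15,50,0,0,0.5],
  ],
  squeeze=30,
)

```text
t: 0.82
tool_pos: [0.3115, 0.3804, 0.2482]
orientation: [-0.336, 1.545, 0.335]
force: [0.1, 0.5, -0.0]
opening: 0.0486
```

```bash
cat >> h.py <<'E'
def st(): 
    s=robot.read_state(); R=Rn.from_rotvec(s["orientation"]).as_matrix()
    print("t",round(s["t"],2),"pos",s["tool_pos"].round(4),"yaw",np.degrees(np.arctan2(R[1,2],R[0,2])).round(1),"q6",np.degrees(s["q"][5]).round(1),"F",s["force"].round(2),"M",s["wrist_torque"].round(3),"op",round(s["opening"],4)); return s,R
def to(X):
    s,R=st(); d=R.T@(np.array(X)-s["tool_pos"])*100; print("tool shift cm",d.round(2)," tilt",R[:,0].round(4))
E
python3 -c "
from h import *
to([.6075,.012,.248])"
```

```text
t 0.82 pos [0.3115 0.3804 0.2482] yaw 24.5 q6 20.2 F [ 0.13  0.47 -0.04] M [-0.104  0.018 -0.004] op 0.0486
tool shift cm [  0.05 -45.8   11.65]  tilt [-0.e+00 -8.e-04 -1.e+00]
```

Call:
jog_arm(
  targets=[
    [0,-5,1.3,10,0,0,0.5],
    [0,-10,2.6,20,0,0,0.5],
    [0,-15,3.9,30,0,0,0.5],
    [0,-20,5.1,40,0,0,0.5],
    [0,-25,6.4,50,0,0,0.5],
  ],
)

```text
t: 1.45
tool_pos: [0.4742, 0.178, 0.2484]
orientation: [0.353, 1.541, -0.354]
force: [0.4, -0.4, -0.5]
opening: 0.0464
```

```bash
python3 -c "
from h import *
to([.6075,.012,.248])"
```

```text
t 1.45 pos [0.4742 0.178  0.2484] yaw -25.8 q6 40.6 F [ 0.4  -0.37 -0.47] M [-0.046  0.125 -0.009] op 0.0464
tool shift cm [ 0.05 -9.13 19.23]  tilt [ 2.e-04 -6.e-04 -1.e+00]
```

Call:
jog_arm(
  targets=[
    [0,-2,4.5,10,0,0,0.5],
    [0,-4,9,20,0,0,0.5],
    [0,-6.5,13.5,30,0,0,0.5],
    [0,-8.5,17.5,40,0,0,0.5],
    [0,-9.1,19.2,50,0,0,0.5],
  ],
)

```text
t: 2.08
tool_pos: [0.6082, 0.01, 0.2479]
orientation: [1.03, 1.313, -1.032]
force: [0.2, 1.2, 0.6]
opening: 0.0464
```

```bash
python3 -c "
from h import *
to([.6075,.012,.248])"
```

```text
t 2.08 pos [0.6082 0.01   0.2479] yaw -76.3 q6 72.4 F [0.23 1.17 0.56] M [-0.006  0.158 -0.03 ] op 0.0464
tool shift cm [-0.01 -0.01 -0.21]  tilt [-7.e-04 -1.e-03 -1.e+00]
```

Call:
jog_arm(
  targets=[
    [0,0,-0.1,10,0,0,0.5],
    [0,0,-0.2,20,0,0,0.5],
    [0,0,-0.2,30,0,0,0.5],
    [0,0,-0.2,38,0,0,0.5],
    [0,0,-0.2,38,0,0,0.5],
  ],
)

```text
t: 2.7
tool_pos: [0.6076, 0.0119, 0.2476]
orientation: [1.512, 0.978, -1.515]
force: [0.0, 0.5, -0.2]
opening: 0.0467
```

```bash
python3 -c "
from h import *
to([.6075,.012,.134])
for n in ('scene','top'): cv2.imwrite(f'pics/{n}1.png',cam(n)['frame'][:,:,::-1])"
```

```text
t 2.7 pos [0.6076 0.0119 0.2476] yaw -114.2 q6 110.6 F [ 0.03  0.54 -0.15] M [ 0.032  0.147 -0.033] op 0.0467
tool shift cm [11.36 -0.   -0.02]  tilt [-0.0011 -0.001  -1.    ]
```

View pics/scene1.png

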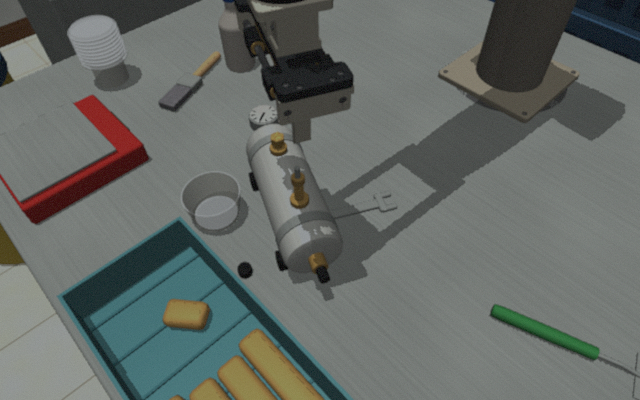

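```bash
python3 -c "
from h import *
s=cam('scene');t=cam('top')
for c in (s,t): print(proj(c,[.6076,.0119,.2476]))
a=cv2.imread('pics/scene1.png')[50:210,230:390];b=cv2.imread('pics/top1.png')[110:270,250:410]
cv2.imwrite('pics/c1.png',cv2.resize(np.hstack([a,b]),None,fx=2.5,fy=2.5))
"
```

```text
[293.61812749 126.86368978]
[331.01179068 183.21657134]
```

View pics/c1.png

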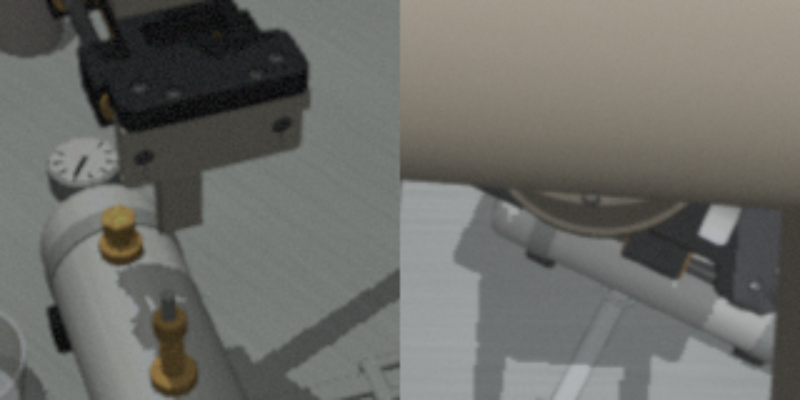

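Call:
jog_arm(
  targets=[
    [4,0,0,0,0,0,0.5],
    [8,0,0,0,0,0,0.5],
    [10.5,0,0,0,0,0,0.5],
    [11.3,0,0,0,0,0,0.5],
    [11.3,0,0,0,0,0,0.5],
  ],
)

```text
t: 3.52
tool_pos: [0.6075, 0.0118, 0.1349]
orientation: [1.511, 0.98, -1.513]
force: [0.5, 0.1, 0.6]
opening: 0.0463
```

```bash
python3 -c "
from h import *
to([.6075,.012,.134])
c=cam('scene')['frame'][100:220,230:390,::-1]
cv2.imwrite('pics/c2.png',cv2.resize(c,None,fx=5,fy=5))"
```

```text
t 3.52 pos [0.6075 0.0118 0.1349] yaw -114.1 q6 110.4 F [0.46 0.11 0.57] M [-0.007  0.165 -0.026] op 0.0463
tool shift cm [ 0.09 -0.01 -0.01]  tilt [-0.0011 -0.001  -1.    ]
```

View pics/c2.png

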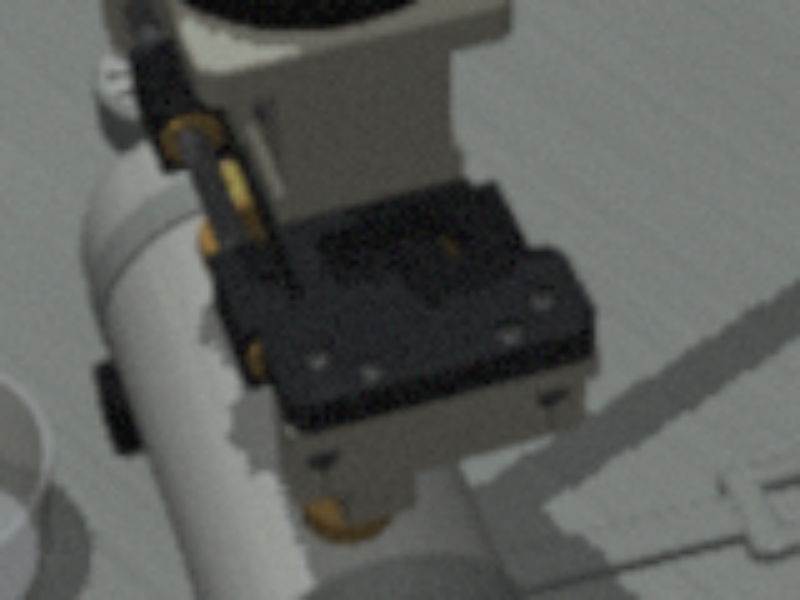

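Call:
jog_arm(
  targets=[
    [0.1,0,0,0,0,0,0.9],
    [0.1,0,0,0,0,0,0.9],
    [0.1,0,0,0,0,0,0.9],
    [0.1,0,0,0,0,0,0.9],
  ],
  squeeze=5,
)

```text
t: 4.08
tool_pos: [0.6085, 0.012, 0.1353]
orientation: [1.513, 0.978, -1.511]
force: [-0.0, 0.9, -1.0]
opening: 0.0176
```

```bash
python3 -c "
from h import *
to([.6075,.012,.134]); s=cam('scene')
for k in (18,26,35):
  print(proj(s,[.6075+.41*k*1e-3,.012+.91*k*1e-3,.135]))"
```

```text
t 4.08 pos [0.6085 0.012  0.1353] yaw -114.1 q6 110.5 F [-0.01  0.95 -0.96] M [ 0.28  -0.045 -0.012] op 0.0176
tool shift cm [ 0.13 -0.09  0.04]  tilt [ 1.5e-03 -7.0e-04 -1.0e+00]
[302.21584153 197.08000733]
[304.00567671 201.37830461]
[306.05198257 206.29251737]
```

Call:
jog_arm(
  targets=[
    [0,0,0,0,0,0,1],
    [0,0,0,0,0,0,1],
    [0,0,0,0,0,0,1],
  ],
  squeeze=25,
)

```text
t: 4.5
tool_pos: [0.6085, 0.012, 0.1353]
orientation: [1.513, 0.978, -1.511]
force: [0.2, 1.2, 0.5]
opening: 0.0168
```

```bash
python3 -c "
from h import *
to([.6075,.012,.134])"
```

```text
t 4.5 pos [0.6085 0.012  0.1353] yaw -114.1 q6 110.5 F [0.17 1.21 0.52] M [0.155 0.031 0.008] op 0.0168
tool shift cm [ 0.13 -0.1   0.04]  tilt [ 1.4e-03 -7.0e-04 -1.0e+00]
```

Call:
jog_arm(
  targets=[
    [-0.03,0,0,-8,0,0,1],
    [-0.06,0,0,-16,0,0,1],
    [-0.08,0,0,-24,0,0,1],
    [-0.11,0,0,-32,0,0,1],
    [-0.13,0,0,-40,0,0,1],
  ],
)

```text
t: 5.12
tool_pos: [0.6085, 0.0121, 0.1365]
orientation: [0.999, 1.328, -0.999]
force: [0.6, 1.7, 0.4]
opening: 0.017
```

```bash
python3 -c "
from h import *
to([.6075,.012,.1366])"
```

```text
t 5.12 pos [0.6085 0.0121 0.1365] yaw -73.9 q6 70.2 F [0.57 1.66 0.37] M [ 0.203  0.025 -0.074] op 0.017
tool shift cm [-0.01 -0.1  -0.02]  tilt [ 1.4e-03 -5.0e-04 -1.0e+00]
```

Call:
jog_arm(
  targets=[
    [-0.03,0,0,-9,0,0,1],
    [-0.06,0,0,-18,0,0,1],
    [-0.09,0,0,-27,0,0,1],
    [-0.12,0,0,-36,0,0,1],
    [-0.15,0,0,-45,0,0,1],
  ],
)

```text
t: 5.75
tool_pos: [0.6085, 0.0123, 0.138]
orientation: [0.391, 1.534, -0.391]
force: [1.4, 1.5, 0.5]
opening: 0.0164
```

```bash
python3 -c "
from h import *
to([.6075,.012,.1381])"
```

```text
t 5.75 pos [0.6085 0.0123 0.138 ] yaw -28.6 q6 24.9 F [1.39 1.49 0.48] M [ 0.195  0.092 -0.142] op 0.0164
tool shift cm [-0.01 -0.07 -0.07]  tilt [ 1.3e-03 -2.0e-04 -1.0e+00]
```

Call:
jog_arm(
  targets=[
    [-0.03,0,0,-9,0,0,1],
    [-0.06,0,0,-18,0,0,1],
    [-0.09,0,0,-27,0,0,1],
    [-0.12,0,0,-36,0,0,1],
    [-0.15,0,0,-45,0,0,1],
  ],
)

```text
t: 6.38
tool_pos: [0.6083, 0.0123, 0.1395]
orientation: [-0.229, 1.558, 0.229]
force: [0.3, 1.0, 0.5]
opening: 0.0167
```

```bash
python3 -c "
from h import *
to([.6075,.012,.1396])"
```

```text
t 6.38 pos [0.6083 0.0123 0.1395] yaw 16.7 q6 -20.4 F [0.32 0.97 0.47] M [ 0.09   0.105 -0.097] op 0.0167
tool shift cm [-0.01 -0.01 -0.09]  tilt [ 1.e-03 -1.e-04 -1.e+00]
```

Call:
jog_arm(
  targets=[
    [-0.03,0,0,-9,0,0,1],
    [-0.06,0,0,-18,0,0,1],
    [-0.09,0,0,-27,0,0,1],
    [-0.12,0,0,-36,0,0,1],
    [-0.15,0,0,-45,0,0,1],
  ],
)

```text
t: 7.0
tool_pos: [0.6082, 0.0123, 0.141]
orientation: [-0.843, 1.401, 0.842]
force: [0.9, 1.4, 0.3]
opening: 0.0169
```

```bash
python3 -c "
from h import *
to([.6075,.012,.1411])"
```

```text
t 7.0 pos [0.6082 0.0123 0.141 ] yaw 62.0 q6 -65.7 F [0.88 1.44 0.35] M [ 0.014  0.041 -0.169] op 0.0169
tool shift cm [-0.01  0.05 -0.06]  tilt [ 6.e-04 -2.e-04 -1.e+00]
```

Call:
jog_arm(
  targets=[
    [-0.03,0,0,-9,0,0,1],
    [-0.06,0,0,-18,0,0,1],
    [-0.09,0,0,-27,0,0,1],
    [-0.12,0,0,-36,0,0,1],
    [-0.15,0,0,-45,0,0,1],
  ],
)

```text
t: 7.62
tool_pos: [0.6082, 0.0121, 0.1425]
orientation: [-1.428, 1.051, 1.427]
force: [0.4, 0.9, 0.9]
opening: 0.0162
```

```bash
python3 -c "
from h import *
to([.6075,.012,.1426])"
```

```text
t 7.62 pos [0.6082 0.0121 0.1425] yaw 107.3 q6 -111.0 F [0.41 0.89 0.92] M [ 0.081 -0.044 -0.14 ] op 0.0162
tool shift cm [-0.01  0.07  0.01]  tilt [ 6.e-04 -3.e-04 -1.e+00]
```

Call:
jog_arm(
  targets=[
    [0,0,0,0,0,0,0.5],
    [0,0,0,0,0,0,0.5],
    [0,0,0,0,0,0,0.5],
    [0,0,0,0,0,0,0.5],
  ],
)

```text
t: 8.12
tool_pos: [0.6081, 0.0121, 0.1424]
orientation: [-1.428, 1.052, 1.427]
force: [-0.9, 0.6, -0.3]
opening: 0.046
```

Call:
jog_arm(
  targets=[
    [-2,0,0,0,0,0,0.5],
    [-6,0,0,0,0,0,0.5],
    [-10,0,0,0,0,0,0.5],
    [-11,0,0,0,0,0,0.5],
    [-11,0,0,0,0,0,0.5],
  ],
)

```text
t: 8.75
tool_pos: [0.6086, 0.0121, 0.2539]
orientation: [-1.429, 1.05, 1.424]
force: [-0.4, 1.1, -0.8]
opening: 0.0465
```

```bash
python3 -c "
from h import *
st()
c=cam('scene')['frame'][:,:,::-1]; cv2.imwrite('pics/scene3.png',c)
cv2.imwrite('pics/c3.png',cv2.resize(c[155:225,260:340],None,fx=8,fy=8,interpolation=2))"
```

```text
t 8.75 pos [0.6086 0.0121 0.2539] yaw 107.2 q6 -110.9 F [-0.38  1.08 -0.84] M [0.057 0.039 0.028] op 0.0465
```

View pics/c3.png

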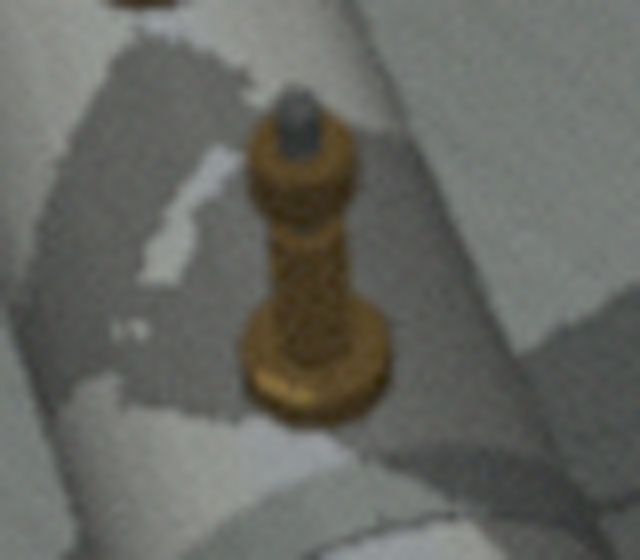

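Call:
jog_arm(
  targets=[
    [2,0,0,0,0,0,1],
    [4,0,0,0,0,0,1],
    [5,0,0,0,0,0,1],
    [5.5,0,0,0,0,0,1],
    [5.5,0,0,0,0,0,1],
  ],
  squeeze=20,
)

```text
t: 9.43
tool_pos: [0.6078, 0.0121, 0.1968]
orientation: [-1.427, 1.052, 1.427]
force: [0.1, 0.6, 1.0]
opening: 0.0022
```

```bash
cat >> h.py <<'E'
def av(n=6):
    F=[];Z=[]
    for i in range(n):
        c=optics.read_camera("scene"); s=robot.read_state(); F.append(s["force"]);Z.append(s["tool_pos"])
    F=np.array(F);Z=np.array(Z)
    print("Favg",F.mean(0).round(2),"sdz",F[:,2].std().round(2),"zs",F[:,2].round(1),"z",Z.mean(0).round(5),"t",round(s["t"],2))
    return c
E
python3 -c "
from h import *
to([.6081,.012,.1785]); av(8)
c=av(1)['frame'][:,:,::-1]; cv2.imwrite('pics/scene4.png',c)
cv2.imwrite('pics/c4.png',cv2.resize(c[100:220,240:360],None,fx=5,fy=5,interpolation=2))"
```

```text
t 9.43 pos [0.6078 0.0121 0.1968] yaw 107.2 q6 -110.9 F [0.1  0.55 1.  ] M [ 0.023  0.025 -0.007] op 0.0022
tool shift cm [ 1.83 -0.03 -0.02]  tilt [-4.e-04 -3.e-04 -1.e+00]
Favg [-0.04  0.14 -0.12] sdz 0.66 zs [ 0.3 -1.4  0.7  0.3  0.4 -0.8 -0.  -0.4] z [0.60829 0.0121  0.19785] t 9.82
Favg [-0.07 -0.91  0.12] sdz 0.0 zs [0.1] z [0.60808 0.0121  0.19747] t 9.88
```

View pics/c4.png

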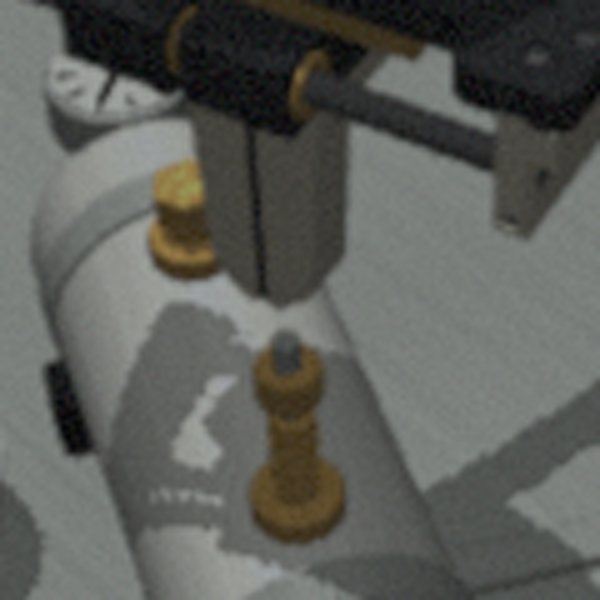

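Call:
jog_arm(
  targets=[
    [0.8,0,0,0,0,0,1],
    [1.5,0,0,0,0,0,1],
    [1.9,0,0,0,0,0,1],
    [1.9,0,0,0,0,0,1],
  ],
)

```text
t: 10.38
tool_pos: [0.6076, 0.0121, 0.1777]
orientation: [-1.427, 1.052, 1.427]
force: [0.2, 0.3, 1.1]
opening: 0.0002
```

```bash
python3 -c "
from h import *
to([.6081,.012,.1785]); av(8)"
```

```text
t 10.38 pos [0.6076 0.0121 0.1777] yaw 107.2 q6 -110.9 F [0.2  0.29 1.12] M [0.067 0.008 0.012] op 0.0002
tool shift cm [-0.08 -0.04 -0.03]  tilt [-6.e-04 -3.e-04 -1.e+00]
Favg [-0.01  0.13  0.33] sdz 0.55 zs [ 0.8 -0.4  0.5  0.4  1.1  0.8 -0.1 -0.5] z [0.60819 0.0121  0.17866] t 10.78
```

Call:
jog_arm(
  targets=[
    [0.1,0,0,0,0,0,1],
    [0.2,0,0,0,0,0,1],
    [0.2,0,0,0,0,0,1],
  ],
)

```text
t: 11.15
tool_pos: [0.6081, 0.0121, 0.1765]
orientation: [-1.428, 1.052, 1.426]
force: [0.1, -0.8, -0.3]
opening: 0.0007
```

```bash
python3 -c "
from h import *
av(8)"
```

```text
Favg [ 0.26 -0.1   0.19] sdz 0.34 zs [-0.3  0.1  0.4 -0.1  0.5  0.8  0.1 -0. ] z [0.6082 0.0121 0.1767] t 11.55
```

Call:
jog_arm(
  targets=[
    [0.05,0,0,0,0,0,1],
    [0.1,0,0,0,0,0,1],
    [0.1,0,0,0,0,0,1],
  ],
)

```text
t: 11.92
tool_pos: [0.6083, 0.0121, 0.1758]
orientation: [-1.428, 1.051, 1.426]
force: [-0.1, 0.1, 1.6]
opening: 0.0003
```

```bash
python3 -c "
from h import *
av(8)"
```

```text
Favg [-0.06 -0.12  0.9 ] sdz 0.21 zs [0.8 0.8 1.2 1.  1.  1.  0.9 0.5] z [0.60826 0.01209 0.1758 ] t 12.32
```

Call:
jog_arm(
  targets=[
    [0.05,0,0,0,0,0,1],
    [0.1,0,0,0,0,0,1],
    [0.1,0,0,0,0,0,1],
  ],
)

```text
t: 12.7
tool_pos: [0.6084, 0.0121, 0.1751]
orientation: [-1.428, 1.051, 1.426]
force: [0.4, 0.1, 2.2]
opening: 0.0002
```

```bash
python3 -c "
from h import *
av(6)"
```

```text
Favg [0.   0.13 2.81] sdz 0.43 zs [2.3 2.4 3.5 3.  2.7 3. ] z [0.60836 0.01209 0.17497] t 13.0
```

Call:
jog_arm(
  targets=[
    [0.05,0,0,0,0,0,1],
    [0.05,0,0,0,0,0,1],
    [0.05,0,0,0,0,0,1],
  ],
)

```text
t: 13.38
tool_pos: [0.6083, 0.0121, 0.1745]
orientation: [-1.428, 1.051, 1.426]
force: [-0.1, -0.2, 3.6]
opening: 0.0006
```

```bash
python3 -c "
from h import *
av(6)"
```

```text
Favg [-0.2  -0.14  3.59] sdz 0.34 zs [3.9 3.9 3.3 3.9 3.  3.5] z [0.60833 0.01209 0.17442] t 13.68
```

Call:
jog_arm(
  targets=[
    [0.05,0,0,0,0,0,1],
    [0.05,0,0,0,0,0,1],
    [0.05,0,0,0,0,0,1],
  ],
)

```text
t: 14.05
tool_pos: [0.6084, 0.0121, 0.174]
orientation: [-1.428, 1.051, 1.426]
force: [0.7, -0.2, 4.0]
opening: 0.0
```

```bash
python3 -c "
from h import *
av(6)"
```

```text
Favg [0.11 0.2  3.95] sdz 0.68 zs [4.9 2.7 4.3 3.9 4.2 3.7] z [0.60835 0.01208 0.17395] t 14.35
```

Call:
jog_arm(
  targets=[
    [0.04,0,0,0,0,0,1],
    [0.04,0,0,0,0,0,1],
    [0.04,0,0,0,0,0,1],
  ],
)

```text
t: 14.72
tool_pos: [0.6084, 0.0121, 0.1736]
orientation: [-1.428, 1.051, 1.426]
force: [0.4, 0.1, 4.7]
opening: 0.0002
```

```bash
python3 -c "
from h import *
av(6)"
```

```text
Favg [ 0.04 -0.12  4.26] sdz 0.45 zs [5.1 4.  3.7 4.2 4.1 4.4] z [0.60835 0.01209 0.17356] t 15.03
```

Call:
jog_arm(
  targets=[
    [0.04,0,0,0,0,0,1],
    [0.04,0,0,0,0,0,1],
    [0.04,0,0,0,0,0,1],
  ],
)

```text
t: 15.4
tool_pos: [0.6084, 0.0121, 0.1732]
orientation: [-1.428, 1.051, 1.426]
force: [-0.5, -0.6, 4.9]
opening: 0.0005
```

```bash
python3 -c "
from h import *
av(6)"
```

```text
Favg [ 0.09 -0.17  5.42] sdz 0.37 zs [6.  5.1 5.6 5.6 5.3 4.9] z [0.60837 0.01208 0.17319] t 15.7
```

Call:
jog_arm(
  targets=[
    [0.03,0,0,0,0,0,1],
    [0.03,0,0,0,0,0,1],
    [0.03,0,0,0,0,0,1],
  ],
)

```text
t: 16.08
tool_pos: [0.6085, 0.0121, 0.1731]
orientation: [-1.429, 1.051, 1.425]
force: [0.0, 0.4, 6.3]
opening: 0.0006
```

```bash
python3 -c "
from h import *
av(6)"
```

```text
Favg [-0.04 -0.1   6.08] sdz 0.27 zs [6.5 6.3 5.7 5.8 6.1 6.1] z [0.60854 0.01206 0.17316] t 16.38
```

```bash
python3 -c "
from h import *
c=av(30)['frame'][:,:,::-1]
cv2.imwrite('pics/c5.png',cv2.resize(c[100:220,240:360],None,fx=5,fy=5,interpolation=2))"
```

```text
Favg [0.02 0.17 5.69] sdz 0.4 zs [5.4 5.  5.4 6.  5.7 6.  5.9 5.9 5.4 6.5 5.4 5.6 6.  5.8 5.3 5.9 6.3 5.6
 5.4 5.8 5.6 5.7 5.8 5.5 5.8 5.4 5.7 6.2 6.3 4.5] z [0.60854 0.01207 0.17316] t 17.88
```

View pics/c5.png

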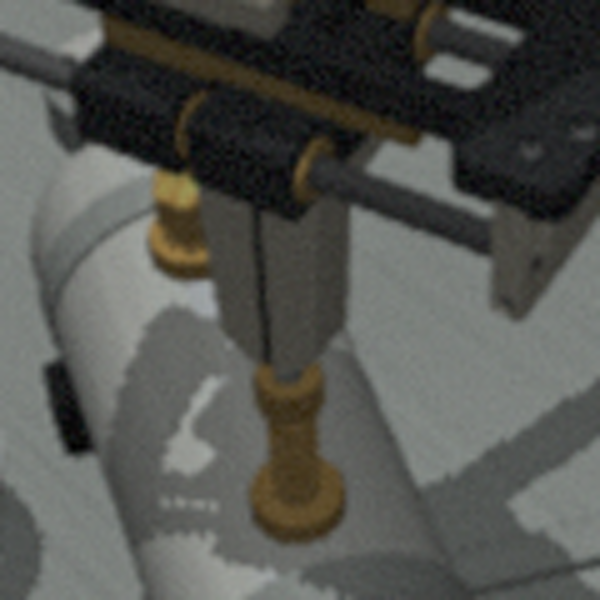

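Call:
jog_arm(
  targets=[
    [-0.5,0,0,0,0,0,1],
    [-1.5,0,0,0,0,0,1],
    [-4,0,0,0,0,0,1],
    [-8,0,0,0,0,0,1],
    [-8,0,0,0,0,0,1],
  ],
)

```text
t: 18.5
tool_pos: [0.6103, 0.012, 0.2578]
orientation: [-1.433, 1.047, 1.419]
force: [0.6, 0.1, 0.1]
opening: 0.0007
```

```bash
python3 -c "
from h import *
c=av(8)['frame'][:,:,::-1]; cv2.imwrite('pics/scene6.png',c); st()
a=cv2.imread('pics/scene3.png')[155:225,260:310]
cv2.imwrite('pics/c6.png',cv2.resize(np.hstack([a,c[155:225,260:310]]),None,fx=8,fy=8,interpolation=2))"
```

```text
Favg [-0.2  -0.16 -0.09] sdz 0.49 zs [ 0.6 -0.8 -0.3  0.2 -0.1 -0.2  0.6 -0.7] z [0.608   0.01213 0.25241] t 18.9
t 18.9 pos [0.6078 0.0122 0.2519] yaw 107.2 q6 -110.9 F [-0.54 -1.03 -0.67] M [ 0.017 -0.02   0.017] op 0.0008
```

View pics/c6.png

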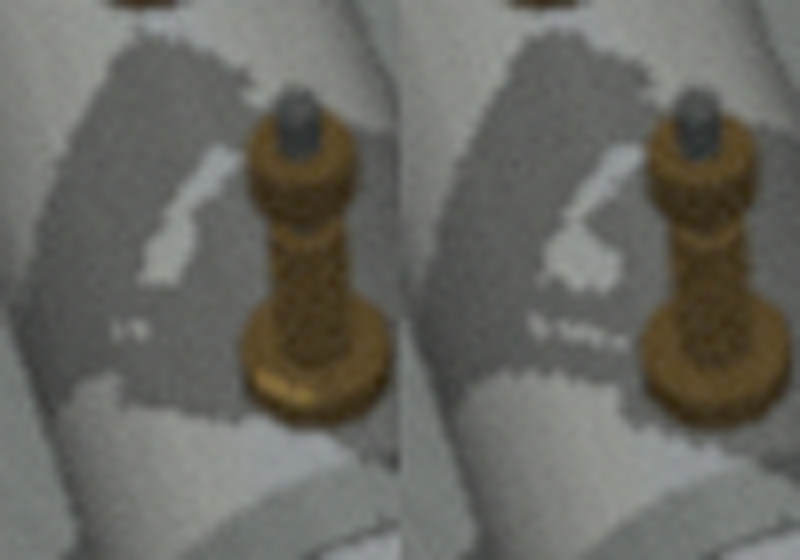

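View pics/scene6.png

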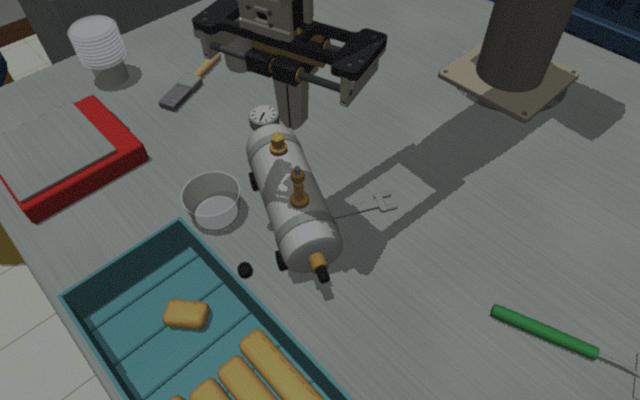

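The tip is back at its old height (crop row about 103 before and after pressing). The nut is still raised, and the wrench, cap and cup are where they were. I'll hand the job in.

```bash
python3 -c "
from plant import ticket
print(ticket.close_job())"
```

```text
the job is handed in; nothing more can be done
None
```

The air-release job is done and handed in at about 19 s of the 64 s allowed; no verdict was reported.

- **Nut:** I gripped it (about 17 mm measured across the 18 mm nut) and turned it about 221° (3.9 rad) counter-clockwise. I raised the gripper with the thread and then let go. The camera shows the nut about 8 mm higher. This is only a rough reading; about 7.3 mm was expected from the turn alone, plus up to 0.7 mm from the nut's unknown starting angle.
- **Press:** I pressed the tip straight down with closed fingers. The force rose steadily to about 5.4 N, then stopped moving at about 6 N, roughly 3 mm down. That fits the plug's hard stop, fully open. I held it at 5.4 to 6 N for about 2 s. The highest single reading I took was 6.5 N, against the 10 N bending limit.
- **After release:** the force was back to about 0 and the tip had returned to its old height. The nut was still unscrewed and the gripper was 7 cm above the tip. The wrench, cap and cup looked unmoved in the scene camera.

The plug itself cannot be seen, so its opening is inferred from force and travel. None of my checks failed or disagreed.

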